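Find and change the binding conveyor roller

ROBOT

A 6-joint arm with a two-finger parallel gripper is mounted at the origin on the work surface; the furniture and walls round the work are solid. World frame = base frame: x ahead of the robot, y to its left, z up, the work surface at z = 0. Lengths are in m, angles in rad, forces in N, time in s.
With the tool pointing down it reaches from about 0.325 to 1 m from the base axis. Payload 5.1 kg.
Tool frame: the origin (TCP) lies midway between the tips of the shut fingers; the grasp point (between the pads) lies 19 mm behind it; z points along the fingers, y is the line along which they close (so a half turn about z gives the same grasp; the last joint's range is limited). The gripper opens to 85 mm and grips with 20 to 120 N. Pads are 22 mm wide; open, the fingers measure 114 mm over their backs; the gripper's body (76 mm by 85 mm) begins 54 mm behind the grasp point. The pads swing forward as they close: fully open they stand 13 mm farther back than shut.
Start: joints at [-1.383, 0.124, 1.65, -0, 1.367, -0.083], TCP at [0.174, -0.626, 0.231] pointing down, gripper open.
Joint ranges: [-2.61, 2.61], [-1.02, 2.33], [0.03, 2.71], [-1.35, 4.49], [0.32, 2.68], [-2.91, 2.91]. Speed limits (rad/s): [2.57, 2.57, 3.14, 3.14, 3.14, 3.14].

INTERFACE

Orientations are given as a rotation vector (axis times angle).
In Python, from workcell import state, read_camera, finish_job gives the robot as it stands.
- The arm moves only by the tool move_arm, never from a script. Its argument "series" is a list of rows, each a list of 7 numbers: the turn, a rotation vector about the tool's x, y, z normalised to -1 to 1, where 1 is 0.5 rad, then the shift along the tool's x, y, z normalised to -1 to 1, where 1 is 0.1 m, then the opening, from 0 (shut) to 1 (fully open). In form: [[wx, wy, wz, x, y, z, jaw], ...]. A call has 1 to 5 rows; each row shifts and turns the commanded pose from where the row before left it, along the tool's axes as they then stand; what a row does not reach is not made up. A row lasts 1/12 s, in which the tool goes at most 41.7 mm and 7.16 degrees, less where a joint would pass 70% of its speed; a pose out of reach is approached as far as the arm can. A call with a number of a shift or a turn outside -1 to 1 is refused whole. A call with a gripper value outside its range is refused whole. The fingers move at their own pace and stop on an object; the grip force is fixed at half the most. Time passes only in rows, so rows that do not move let the fingers close. It gives the time, the measured TCP pose, the force, the opening and the grip force at its end, in the units of the state.
- state(): the state, without advancing time (a new reading comes with each control period).
- read_camera(name): name is "scene" or "top" or "wrist"; returns a dict with "image" (420x560x3 uint8, red, green, blue), "vertical_fov" (degrees; the focal length in pixels is half the picture's height over the tangent of half this angle, whatever the lens; pixels are square), "cx", "cy" (the principal point, pixels), "dist_coeffs" ([k1, k2, p1, p2, k3] as OpenCV has them; the pictures are not rectified), "extrinsics" (4x4, takes a point from camera to world coordinates); the wrist camera has in their place "hand_eye" (4x4, takes a point from camera to tool coordinates, whose origin is the TCP and whose axes are the flange's). Camera axes: x right, y down, z forward; pixel columns grow to the right and rows downward; lengths in m; the calibration is good to about 2 mm. A picture is of the moment at which its call begins: read the wrist's pose just before it. There is no depth.
- finish_job(): hands the job in; it is judged then, once.
The state is a dict: "clock": time; "q": joint angles; "joint_velocities": joint speeds; "effort": joint torques, N m; "position": TCP position; "tool_rot": TCP orientation; "ft_force": force on the tool from outside, world axes, zero at the start; "torque": the same for the moment, N m; "gripper_width": finger opening in m; "finger_force": force on a finger pad.
Only numpy, scipy, OpenCV 4.12 (cv2) and the standard library are available. Lean on these libraries where they do the work, as an engineer would, in place of code of your own. Each camera call takes 0.05 s, during which the arm holds its last target. There are 200 camera calls.

TASK

One of the three rollers in the blue conveyor section binds on its spindle: with a fingertip pressed on top, just hard enough to carry it round, stroke each roller a sixth of a turn or more in one direction before you lift any, and a good one will run on by itself for over a full turn while the bad one drags and stops dead. Lift the binding roller out and lay it in the red bin, then lower the spare from its wooden rest into the empty slots until it sits home at both ends. Never bear hard on a roller in the conveyor, and leave the good rollers in their slots and the tape measure, screwdriver and tub where they are.

Things in the scene. Friction and masses are not known exactly. Their poses are not given: they have to be found in the camera images.
- conveyor: fixed blue conveyor section, 260 mm along y; side plates 5 mm thick, 195 mm apart in x, top edge 90 mm above the bench. Three pairs of open-topped slots, 80 mm apart in y, carry rollers lying along x: slots 10 mm wide, floor 68 mm above the bench, mouth flared to 22 mm in the top 8 mm. Tie bars under the gaps between rollers are 34 mm high. Origin: on the bench under its centre
- seat0 (a point): point on the conveyor: where the centre of a roller lies when it is home in the conveyor's -y pair of slots (75 mm above the bench)
- seat1 (a point): point on the conveyor: where the centre of a roller lies when it is home in the middle pair of slots (75 mm above the bench)
- seat2 (a point): point on the conveyor: where the centre of a roller lies when it is home in the conveyor's +y pair of slots (75 mm above the bench)
- roller_a: loose conveyor roller, about 0.36 kg: grey plastic tube 38 mm diameter, 180 mm long, turning on a spindle 222 mm long whose flat ends (8 mm wide, 14 mm high) lie in the slots with 1 mm play each side, 5 mm endways. A yellow line and white sticker show it turning. Origin: centre, on the axis; x along the roller. Which roller lies in which slots changes
- roller_b: loose conveyor roller, about 0.36 kg: grey plastic tube 38 mm diameter, 180 mm long, turning on a spindle 222 mm long whose flat ends (8 mm wide, 14 mm high) lie in the slots with 1 mm play each side, 5 mm endways. A yellow line and white sticker show it turning. Origin: centre, on the axis; x along the roller. Looks like the other two
- roller_c: loose conveyor roller, about 0.36 kg: grey plastic tube 38 mm diameter, 180 mm long, turning on a spindle 222 mm long whose flat ends (8 mm wide, 14 mm high) lie in the slots with 1 mm play each side, 5 mm endways. A yellow line and white sticker show it turning. Origin: centre, on the axis; x along the roller. Looks like the other two
- tube_a (a joint): angle of the tube of roller_a on its spindle (rad, about the roller's x, not wrapped), within 0.1 of 0 at the start. A free tube follows the lightest touch and then coasts for many seconds; the binding one needs 6.5 N along its surface, which a fingertip (friction about 0.6) has when it presses with 13 to 17 N. Over 20 N is too hard on a roller
- tube_b (a joint): angle of the tube of roller_b on its spindle (rad, about the roller's x, not wrapped), within 0.1 of 0 at the start. A free tube follows the lightest touch and then coasts for many seconds; the binding one needs 6.5 N along its surface, which a fingertip (friction about 0.6) has when it presses with 13 to 17 N. Over 20 N is too hard on a roller
- tube_c (a joint): angle of the tube of roller_c on its spindle (rad, about the roller's x, not wrapped), within 0.1 of 0 at the start. A free tube follows the lightest touch and then coasts for many seconds; the binding one needs 6.5 N along its surface, which a fingertip (friction about 0.6) has when it presses with 13 to 17 N. Over 20 N is too hard on a roller
- spare: the spare roller, sound, same size and build as the others, lying on its wooden rest at the start with its axis 60 mm above the bench. Origin: centre, on the axis; x along the roller
- roller_rest: fixed plywood rest, 214 x 70 mm, with two notched uprights that hold the spare by its spindle ends (slots as in the conveyor; tops 75 mm above the bench); the board under the tube is 12 mm thick. Origin: on the bench under its centre, x along the spare
- red_bin: red picking bin that stays put, open at the top: inside 295 mm along x, 196 mm along y, floor 3 mm above the bench; rim 119 mm high at -x, 134 mm at the sides, 145 mm at +x. Origin: on the bench under its middle. A roller fits in lying along x
- tape_measure: yellow pocket tape measure, 36 x 87 x 64 mm, loose; leave alone. Origin under its middle
- screwdriver: orange-handled screwdriver, 30 x 212 x 30 mm, lying loose along y; leave alone. Origin under its middle
- tub: black-lidded round tub, 101 mm diameter, 73 mm high, loose; leave alone. Origin under its middle

How it is judged:
On the way:
1. each of the three rollers has been stroked round to 0.5 rad or more, one way or the other, while all three lie in the conveyor ((value of joint tube_a above 0.5 rad or value of joint tube_a below -0.5 rad) and z of roller_a in the frame of conveyor between 0.071 and 0.078 m and (value of joint tube_b above 0.5 rad or value of joint tube_b below -0.5 rad) and z of roller_b in the frame of conveyor between 0.071 and 0.078 m and (value of joint tube_c above 0.5 rad or value of joint tube_c below -0.5 rad) and z of roller_c in the frame of conveyor between 0.071 and 0.078 m), for 0.1 s.
At the end, for the whole second after the job is handed in: One roller lies at rest in the red bin, centre under 60 mm up. The spare and the other two are home in the slots: within 9 mm of a seat in plan, 4 mm below to 3 mm above its height, parallel to 0.05 rad; those two have turned over 7 rad (only a free-running one coasts so far) (z of spare in the frame of conveyor between 0.071 and 0.078 m and angle between the x axis of spare and the x axis of conveyor, either way round below 0.05 rad and (horizontal distance between spare and seat0 below 0.009 m or horizontal distance between spare and seat1 below 0.009 m or horizontal distance between spare and seat2 below 0.009 m) and linear speed of spare below 0.02 m/s and ((x of roller_a in the frame of red_bin between -0.14 and 0.14 m and y of roller_a in the frame of red_bin between -0.09 and 0.09 m and z of roller_a in the frame of red_bin below 0.06 m and linear speed of roller_a below 0.03 m/s and (value of joint tube_b above 7 rad or value of joint tube_b below -7 rad) and z of roller_b in the frame of conveyor between 0.071 and 0.078 m and angle between the x axis of each of roller_b, roller_c and the x axis of conveyor, either way round below 0.05 rad and (horizontal distance between roller_b and seat0 below 0.009 m or horizontal distance between roller_b and seat1 below 0.009 m or horizontal distance between roller_b and seat2 below 0.009 m) and (value of joint tube_c above 7 rad or value of joint tube_c below -7 rad) and z of roller_c in the frame of conveyor between 0.071 and 0.078 m and (horizontal distance between roller_c and seat0 below 0.009 m or horizontal distance between roller_c and seat1 below 0.009 m or horizontal distance between roller_c and seat2 below 0.009 m)) or (x of roller_b in the frame of red_bin between -0.14 and 0.14 m and y of roller_b in the frame of red_bin between -0.09 and 0.09 m and z of roller_b in the frame of red_bin below 0.06 m and linear speed of roller_b below 0.03 m/s and (value of joint tube_a above 7 rad or value of joint tube_a below -7 rad) and z of roller_a in the frame of conveyor between 0.071 and 0.078 m and angle between the x axis of each of roller_a, roller_c and the x axis of conveyor, either way round below 0.05 rad and (horizontal distance between roller_a and seat0 below 0.009 m or horizontal distance between roller_a and seat1 below 0.009 m or horizontal distance between roller_a and seat2 below 0.009 m) and (value of joint tube_c above 7 rad or value of joint tube_c below -7 rad) and z of roller_c in the frame of conveyor between 0.071 and 0.078 m and (horizontal distance between roller_c and seat0 below 0.009 m or horizontal distance between roller_c and seat1 below 0.009 m or horizontal distance between roller_c and seat2 below 0.009 m)) or (x of roller_c in the frame of red_bin between -0.14 and 0.14 m and y of roller_c in the frame of red_bin between -0.09 and 0.09 m and z of roller_c in the frame of red_bin below 0.06 m and linear speed of roller_c below 0.03 m/s and (value of joint tube_a above 7 rad or value of joint tube_a below -7 rad) and z of roller_a in the frame of conveyor between 0.071 and 0.078 m and angle between the x axis of each of roller_a, roller_b and the x axis of conveyor, either way round below 0.05 rad and (horizontal distance between roller_a and seat0 below 0.009 m or horizontal distance between roller_a and seat1 below 0.009 m or horizontal distance between roller_a and seat2 below 0.009 m) and (value of joint tube_b above 7 rad or value of joint tube_b below -7 rad) and z of roller_b in the frame of conveyor between 0.071 and 0.078 m and (horizontal distance between roller_b and seat0 below 0.009 m or horizontal distance between roller_b and seat1 below 0.009 m or horizontal distance between roller_b and seat2 below 0.009 m)))); the robot touches nothing.
It fails at once if a roller bears on the conveyor with more than 42 N in all (pressed, jammed or dropped hard) (contact force between any of roller_a, roller_b, roller_c, spare and conveyor above 42 N).
It fails at once if the tape measure, screwdriver or tub is moved by more than 30 mm (distance of any of tape_measure, screwdriver, tub from where it was at the start of the episode above 0.03 m).
It also fails if it takes over 72 s, if anything falls off the work surface, if the arm or the gripper's body presses on something with over 40 N, if the wrist force passes 120 N, or if a joint passes its speed limit or range.

## Working session

There is one attempt and no reset: what is moved stays moved. The work goes in short steps, Python scripts to look and compute and a tool call to move; the robot and the scene stay as the last step left them, time stands still between calls to the robot, and variables do not carry over. Pictures are saved under pics/ and viewed, at most 14 in all, crops included, and the job is handed in when it is done.

Besides the shell and the picture viewer there is one more tool, called after "Request:" as name([rows], argument=value, ...), one row to a line, values as JSON. move_arm: Moves the arm, as the interface text tells. Scaled input: -1 to 1 covers 0.1 m each way for a shift and 0.5 rad each way for a turn. Its arguments: {"type":"object","properties":{"series":{"type":"array","items":{"type":"array","items":{"type":"number","minimum":-1,"maximum":1}}}},"required":["series"]}

```bash
ls; mkdir -p pics
cat > h.py <<'E'
import numpy as np, cv2
from scipy.spatial.transform import Rotation as R
from workcell import state, read_camera, finish_job
def K(c):
    h,w=c["image"].shape[:2]; f=h/2/np.tan(np.radians(c["vertical_fov"])/2)
    return np.array([[f,0,c["cx"]],[0,f,c["cy"]],[0,0,1]])
def shot(name,fn=None):
    s=state(); c=read_camera(name)
    if name=="wrist":
        T=np.eye(4);T[:3,:3]=R.from_rotvec(s["tool_rot"]).as_matrix();T[:3,3]=s["position"]
        c["E"]=T@np.array(c["hand_eye"])
    else: c["E"]=np.array(c["extrinsics"])
    if fn: cv2.imwrite("pics/"+fn,c["image"][:,:,::-1])
    return c
def plane(c,px,z):
    px=np.array(px,float).reshape(-1,1,2)
    u=cv2.undistortPoints(px,K(c),np.array(c["dist_coeffs"],float)).reshape(-1,2)
    d=np.c_[u,np.ones(len(u))]@c["E"][:3,:3].T; o=c["E"][:3,3]
    return o+d*((z-o[2])/d[:,2])[:,None]
def proj(c,P):
    Ei=np.linalg.inv(c["E"])
    return cv2.projectPoints(np.array(P,float).reshape(-1,1,3),cv2.Rodrigues(Ei[:3,:3])[0],Ei[:3,3],K(c),np.array(c["dist_coeffs"],float))[0].reshape(-1,2)
E
python3 - <<'E'
from h import *
s=state(); print({k:np.round(v,3) for k,v in s.items()})
for n in("top","scene"):
    c=shot(n,n+"0.png"); print(n,np.round(c["E"],3).tolist(),c["vertical_fov"],c["dist_coeffs"])
c=shot("wrist"); print(np.round(c["hand_eye"],3).tolist(),c["vertical_fov"])
E
```

```text
pics
{'clock': np.float64(0.0), 'q': array([-1.383,  0.124,  1.652, -0.   ,  1.367, -0.083]), 'joint_velocities': array([ 0.   ,  0.001,  0.001,  0.   ,  0.001, -0.001]), 'effort': array([-0.0000e+00, -4.2362e+01, -3.6545e+01, -0.0000e+00,  7.0000e-03,
       -0.0000e+00]), 'position': array([ 0.174, -0.626,  0.23 ]), 'tool_rot': array([-3.111, -0.424,  0.   ]), 'ft_force': array([-0.093,  0.275, -0.131]), 'torque': array([ 0.039, -0.054,  0.024]), 'finger_force': np.float64(0.0), 'gripper_width': np.float64(0.085)}
top [[-0.007, -0.996, 0.092, 0.402], [-1.0, 0.007, 0.001, -0.001], [-0.002, -0.092, -0.996, 1.169], [0.0, 0.0, 0.0, 1.0]] 56.56525427254846 [-0.05220243  0.          0.          0.          0.        ]
scene [[0.685, -0.511, 0.519, -0.378], [-0.728, -0.48, 0.489, -0.831], [-0.0, -0.713, -0.701, 1.237], [0.0, 0.0, 0.0, 1.0]] 46.87555042544155 [-0.09971166  0.          0.          0.          0.        ]
[[0.001, -0.96, -0.282, 0.071], [1.0, 0.001, 0.0, 0.0], [-0.0, -0.282, 0.96, -0.143], [0.0, 0.0, 0.0, 1.0]] 58.46840678305158
```

View pics/top0.png

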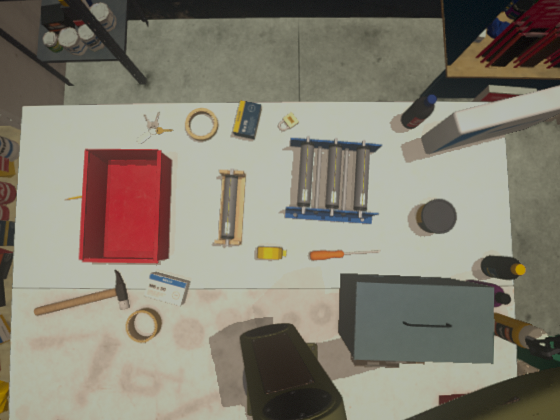

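View pics/scene0.png

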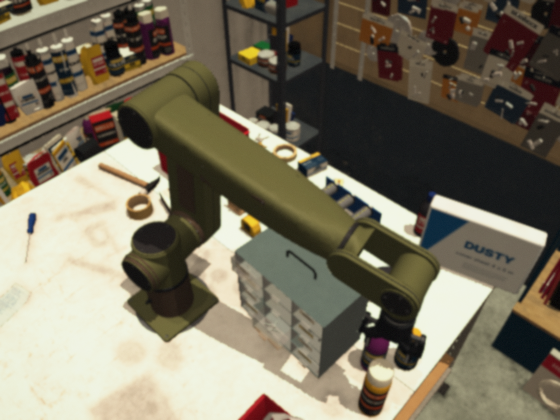

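Run:
```python
from h import *
c=shot("top"); im=c["image"]; hsv=cv2.cvtColor(im,cv2.COLOR_RGB2HSV)
def comp(lo,hi,z,name,n=4,win=None):
    m=cv2.inRange(hsv,lo,hi)
    if win: mm=np.zeros_like(m);x0,y0,x1,y1=win;mm[y0:y1,x0:x1]=m[y0:y1,x0:x1];m=mm
    cs=sorted(cv2.findContours(m,cv2.RETR_EXTERNAL,cv2.CHAIN_APPROX_SIMPLE)[0],key=cv2.contourArea)[::-1][:n]
    for k in cs:
        r=cv2.minAreaRect(k); b=cv2.boxPoints(r); P=plane(c,b,z)
        print(name,cv2.contourArea(k),np.round(b).astype(int).tolist(),np.round(P[:,:2],3).tolist(),'c',np.round(P.mean(0)[:2],3))
comp((100,90,30),(125,255,255),.09,"blue",2,(270,125,395,235))
comp((0,150,60),(8,255,255),.13,"bin",1,(60,130,190,280))
comp((8,50,90),(28,200,255),.012,"wood",3,(205,160,255,255))
comp((20,150,120),(35,255,255),.06,"tape",1,(245,235,300,270))
comp((5,170,120),(18,255,255),.02,"screw",1,(300,235,390,270))
comp((0,0,0),(180,255,60),.073,"tub",1,(400,190,470,240))
cv2.imwrite("pics/top1.png",cv2.resize(im[120:270,210:400],None,fx=4,fy=4,interpolation=cv2.INTER_CUBIC)[:,:,::-1])
```

```text
blue 286.0 [[286, 217], [286, 211], [370, 217], [370, 223]] [[0.466, -0.013], [0.483, -0.015], [0.465, -0.248], [0.447, -0.247]] c [ 0.465 -0.131]
blue 14.5 [[311, 141], [311, 139], [333, 141], [333, 142]] [[0.68, -0.086], [0.685, -0.087], [0.68, -0.149], [0.676, -0.148]] c [ 0.68  -0.118]
bin 3356.0 [[80, 261], [83, 149], [167, 151], [163, 263]] [[0.349, 0.54], [0.655, 0.544], [0.645, 0.31], [0.342, 0.313]] c [0.498 0.427]
wood 589.0 [[229, 245], [233, 170], [246, 170], [241, 246]] [[0.389, 0.155], [0.614, 0.143], [0.611, 0.105], [0.386, 0.118]] c [0.5  0.13]
wood 262.5 [[214, 244], [218, 169], [229, 170], [225, 245]] [[0.392, 0.199], [0.615, 0.188], [0.613, 0.155], [0.389, 0.166]] c [0.502 0.177]
wood 10.5 [[228, 200], [229, 187], [231, 187], [230, 200]] [[0.522, 0.158], [0.561, 0.155], [0.561, 0.15], [0.522, 0.153]] c [0.541 0.154]
tape 234.0 [[258, 247], [281, 247], [281, 258], [258, 258]] [[0.383, 0.065], [0.382, 0.0], [0.352, 0.001], [0.352, 0.065]] c [0.367 0.033]
screw 168.5 [[311, 252], [343, 249], [343, 256], [311, 259]] [[0.367, -0.086], [0.374, -0.18], [0.353, -0.181], [0.346, -0.088]] c [ 0.36  -0.134]
tub 13.5 [[420, 224], [422, 222], [429, 231], [427, 233]] [[0.443, -0.392], [0.449, -0.399], [0.425, -0.419], [0.419, -0.411]] c [ 0.434 -0.405]
```

View pics/top1.png

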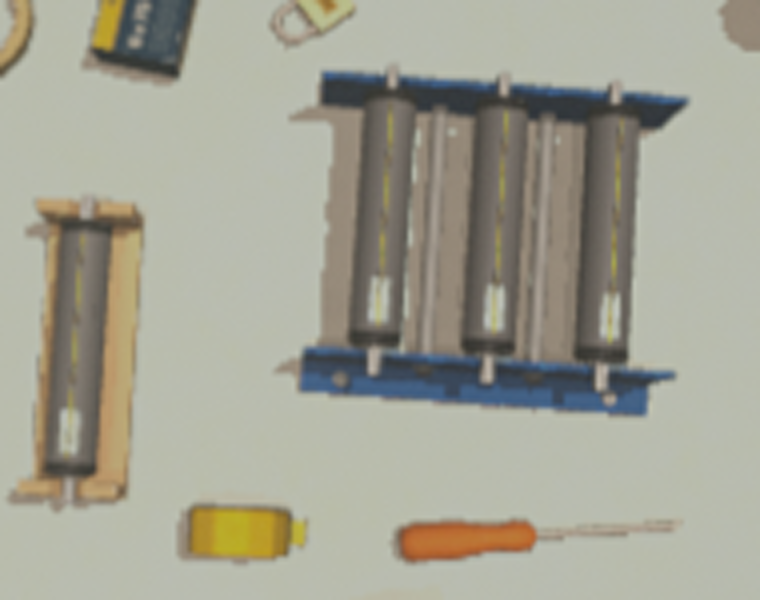

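Run:
```python
from h import *
c=shot("top")
for nm,a,b,z in [("L",(392,66),(373,375),.08),("M",(504,73),(486,384),.08),("R",(616,80),(601,390),.08),("spare",(89,196),(67,506),.065)]:
    P=plane(c,np.array([a,b])/4+[210-.375,120-.375],z); d=P[0]-P[1]
    print(nm,np.round(P[:,:2],3).tolist(),"c",np.round(P.mean(0)[:2],4),"len",round(np.hypot(*d[:2]),3),"yaw",round(np.arctan2(d[1],d[0]),3))
s=state();print(R.from_rotvec(s["tool_rot"]).as_matrix().round(3).tolist())
```

```text
L [[0.697, -0.078], [0.476, -0.061]] c [ 0.5863 -0.0696] len 0.221 yaw -0.074
M [[0.691, -0.158], [0.469, -0.14]] c [ 0.5801 -0.149 ] len 0.223 yaw -0.077
R [[0.686, -0.238], [0.464, -0.221]] c [ 0.575  -0.2294] len 0.222 yaw -0.075
spare [[0.607, 0.14], [0.386, 0.154]] c [0.4964 0.1471] len 0.222 yaw -0.065
[[0.964, 0.268, -0.0], [0.268, -0.964, 0.001], [0.0, -0.001, -1.0]]
```

Request:
move_arm([
  [0, 0, 0.15, 0, 0, -0.3, 0],
  [0, 0, 0.15, 0, 0, -0.3, 0],
  [0, 0, 0.15, 0, 0, -0.3, 0],
  [0, 0, 0.15, 0, 0, 0, 0],
  [0, 0, 0.092, 0, 0, 0, 0],
])

```text
clock: 0.67
position: [0.1741, -0.6274, 0.3252]
tool_rot: [3.133, -0.123, 0.002]
ft_force: [0.3, 0.1, -0.6]
gripper_width: 0.0255
finger_force: 0.0
```

Request:
move_arm([
  [0, 0, 0, 0.25, -0.28, 0, 0],
  [0, 0, 0, 0.25, -0.28, 0, 0],
  [0, 0, 0, 0.25, -0.28, 0, 0],
  [0, 0, 0, 0.25, -0.28, 0, 0],
  [0, 0, 0, 0.25, -0.28, 0, 0],
])

```text
clock: 1.08
position: [0.3099, -0.4947, 0.3212]
tool_rot: [-3.139, 0.119, -0.0]
ft_force: [0.6, -0.2, -0.4]
gripper_width: -0.0001
finger_force: 0.0
```

Request:
move_arm([
  [0, 0, 0, 0.25, -0.28, 0, 0],
  [0, 0, 0, 0.25, -0.28, 0, 0],
  [0, 0, 0, 0.25, -0.28, 0, 0],
  [0, 0, 0, 0.25, -0.28, 0, 0],
  [0, 0, 0, 0.25, -0.28, 0, 0],
])

```text
clock: 1.5
position: [0.4452, -0.3643, 0.3214]
tool_rot: [3.139, -0.118, 0.0]
ft_force: [0.6, -0.7, -1.2]
gripper_width: 0.0003
finger_force: 0.0
```

Request:
move_arm([
  [0, 0, 0, 0.24, -0.28, 0.1, 0],
  [0, 0, 0, 0.24, -0.28, 0.1, 0],
  [0, 0, 0, 0.24, -0.28, 0.1, 0],
  [0, 0, 0, 0.24, -0.3, 0.1, 0],
  [0, 0, 0, 0.24, -0.3, 0, 0],
])

```text
clock: 1.92
position: [0.5747, -0.2293, 0.2784]
tool_rot: [-3.138, 0.118, 0.006]
ft_force: [-0.3, -0.2, -0.8]
gripper_width: 0.0001
finger_force: 0.0
```

Run:
```python
from h import *
s=state();print(s["clock"],s["position"],R.from_rotvec(s["tool_rot"]).as_matrix().round(3).tolist(),s["ft_force"],s["gripper_width"])
c=shot("wrist","w1.png")
```

```text
1.9167 [ 0.57466415 -0.22925701  0.27840907] [[0.997, -0.075, -0.004], [-0.075, -0.997, 0.002], [-0.004, -0.002, -1.0]] [-0.27052911 -0.21061233 -0.7848188 ] 5.342371390771453e-05
```

View pics/w1.png

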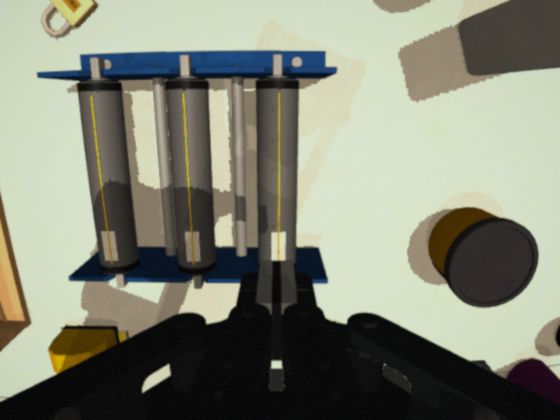

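Run:
```python
from h import *
c=shot("wrist"); im=c["image"]; g=cv2.cvtColor(im,cv2.COLOR_RGB2GRAY); 
# spindle far end: bright columns in rows 58..74 ; tube edges on rows 100..240
for nm,x0,x1 in (("L",86,106),("M",172,196),("R",266,292)):
    w=(g[60:74,x0:x1]>95).astype(float); cols=np.arange(x0,x1)
    u=(w.sum(0)*cols).sum()/w.sum(); P=plane(c,[(u,66)],.082)[0]; print(nm,"end",round(u,1),P[:2].round(4))
d=np.array([.9972,-.0748]); n=np.array([.0748,.9972])
for nm,p,ends in (("R",278,None),):pass
hsv=cv2.cvtColor(im,cv2.COLOR_RGB2HSV); y=cv2.inRange(hsv,(20,120,80),(35,255,255))
for nm,x0,x1 in (("L",80,130),("M",165,212),("R",258,298)):
    r,cc=np.nonzero(y[95:225,x0:x1]); P=plane(c,np.c_[cc+x0,r+95],.094)
    f=np.polyfit(P[:,0],P[:,1],1); print(nm,"line y at x=.58",np.polyval(f,.58).round(4),"slope",f[0].round(4))
print(g[66,60:300].tolist()[30:45], )
```

```text
L end 97.6 [ 0.6944 -0.0746]
M end 191.5 [ 0.6864 -0.158 ]
R end 284.5 [ 0.6802 -0.238 ]
L line y at x=.58 -0.0701 slope -0.0766
M line y at x=.58 -0.1508 slope -0.0768
R line y at x=.58 -0.2318 slope -0.0775
[65, 60, 62, 60, 60, 62, 63, 70, 102, 146, 159, 162, 163, 165, 167]
```

Request:
move_arm([
  [0, 0, 0, 0, 0.1, 0.36, 0],
  [0, 0, 0, 0, 0, 0.36, 0],
  [0, 0, 0, 0, 0, 0.36, 0],
  [0, 0, 0, 0, 0, 0.36, 0],
  [0, 0, 0, 0, 0, 0.25, 0],
])

```text
clock: 2.43
position: [0.5719, -0.2409, 0.1085]
tool_rot: [-3.138, 0.119, 0.006]
ft_force: [-0.8, 0.1, 0.3]
gripper_width: 0.0001
finger_force: 0.0
```

Request:
move_arm([
  [0, 0, 0, 0, 0, 0.05, 0],
  [0, 0, 0, 0, 0, 0.03, 0],
  [0, 0, 0, 0, 0, 0, 0],
])

```text
clock: 2.68
position: [0.5743, -0.2419, 0.1052]
tool_rot: [3.139, -0.119, 0.002]
ft_force: [0.7, -0.0, -0.5]
gripper_width: -0.0002
finger_force: 0.0
```

Request:
move_arm([
  [0, 0, 0, 0, 0, 0.04, 0],
  [0, 0, 0, 0, 0, 0.03, 0],
  [0, 0, 0, 0, 0, 0, 0],
])

```text
clock: 2.93
position: [0.5745, -0.2417, 0.0986]
tool_rot: [3.138, -0.118, 0.003]
ft_force: [-0.4, -0.3, -0.8]
gripper_width: 0.0
finger_force: 0.0
```

Request:
move_arm([
  [0, 0, 0, 0, 0, 0.01, 0],
  [0, 0, 0, 0, 0, 0, 0],
])

```text
clock: 3.1
position: [0.5742, -0.2414, 0.0969]
tool_rot: [3.139, -0.118, 0.001]
ft_force: [-0.1, 0.3, -0.1]
gripper_width: 0.0003
finger_force: 0.0
```

Request:
move_arm([
  [0, 0, 0, 0, 0, 0.01, 0],
  [0, 0, 0, 0, 0, 0, 0],
])

```text
clock: 3.27
position: [0.5739, -0.2413, 0.0954]
tool_rot: [3.139, -0.118, 0.0]
ft_force: [0.6, -0.8, -0.1]
gripper_width: -0.0001
finger_force: 0.0
```

Request:
move_arm([
  [0, 0, 0, 0, -0.03, 0.005, 0],
  [0, 0, 0, 0, 0, 0, 0],
])

```text
clock: 3.43
position: [0.5741, -0.2378, 0.0947]
tool_rot: [-3.139, 0.118, 0.0]
ft_force: [0.5, 0.3, 0.1]
gripper_width: 0.0001
finger_force: 0.0
```

Request:
move_arm([
  [0, 0, 0, 0, 0, 0.006, 0],
  [0, 0, 0, 0, 0, 0, 0],
])

```text
clock: 3.6
position: [0.5741, -0.2382, 0.0941]
tool_rot: [-3.139, 0.118, 0.0]
ft_force: [-0.3, -0.4, 0.8]
gripper_width: 0.0002
finger_force: 0.0
```

Request:
move_arm([
  [0, 0, 0, 0, 0, 0.005, 0],
  [0, 0, 0, 0, 0, 0, 0],
])

```text
clock: 3.77
position: [0.5742, -0.2384, 0.0938]
tool_rot: [3.139, -0.118, -0.0]
ft_force: [-1.1, -0.3, 0.4]
gripper_width: 0.0001
finger_force: 0.2
```

Request:
move_arm([
  [0, 0, 0, 0, 0, 0.006, 0],
  [0, 0, 0, 0, 0, 0, 0],
])

```text
clock: 3.93
position: [0.5742, -0.2386, 0.0937]
tool_rot: [3.139, -0.118, 0.0]
ft_force: [-2.0, -0.5, 3.3]
gripper_width: 0.0002
finger_force: 1.3
```

Request:
move_arm([
  [0, 0, 0, 0, 0, 0.006, 0],
  [0, 0, 0, 0, 0, 0, 0],
])

```text
clock: 4.1
position: [0.5742, -0.2388, 0.0934]
tool_rot: [3.138, -0.118, 0.0]
ft_force: [-2.6, -1.1, 4.5]
gripper_width: -0.0001
finger_force: 2.6
```

Request:
move_arm([
  [0, 0, 0, 0, 0, 0.01, 0],
  [0, 0, 0, 0, 0, 0.01, 0],
  [0, 0, 0, 0, 0, 0, 0],
])

```text
clock: 4.35
position: [0.5744, -0.2399, 0.0929]
tool_rot: [3.136, -0.117, 0.001]
ft_force: [-5.8, -1.4, 9.6]
gripper_width: 0.0
finger_force: 5.3
```

Request:
move_arm([
  [0, 0, 0, 0, 0, 0.012, 0],
  [0, 0, 0, 0, 0, 0, 0],
])

```text
clock: 4.52
position: [0.5744, -0.2405, 0.0925]
tool_rot: [3.135, -0.117, 0.001]
ft_force: [-7.0, -4.0, 13.2]
gripper_width: -0.0001
finger_force: 6.8
```

Request:
move_arm([
  [0, 0, 0, 0, -0.08, 0, 0],
  [0, 0, 0, 0, -0.08, 0, 0],
])

```text
clock: 4.68
position: [0.5757, -0.2242, 0.0935]
tool_rot: [3.136, -0.119, 0.001]
ft_force: [-8.5, -0.1, 18.4]
gripper_width: -0.0002
finger_force: 8.9
```

Request:
move_arm([
  [0, 0, 0, 0, -0.1, 0, 0],
  [0, 0, 0, 0, -0.12, -0.1, 0],
  [0, 0, 0, 0, -0.1, -0.2, 0],
])

```text
clock: 4.93
position: [0.5756, -0.1886, 0.1165]
tool_rot: [-3.137, 0.118, 0.009]
ft_force: [0.4, 0.2, -0.2]
gripper_width: -0.0002
finger_force: 0.0
```

Run:
```python
from h import *
s=state();print(s["clock"],s["position"])
a=[]
for i in range(5):
    c=shot("wrist"); a.append(c["image"][90:300,60:330])
    t=shot("top"); a.append(cv2.resize(t["image"][135:225,285:385],(240,210)))
cv2.imwrite("pics/seq1.png",np.vstack([np.hstack([a[0],a[1]]),np.hstack([a[6],a[7]])])[:,:,::-1])
```

```text
4.9333 [ 0.57564366 -0.18858245  0.1164929 ]
```

View pics/seq1.png

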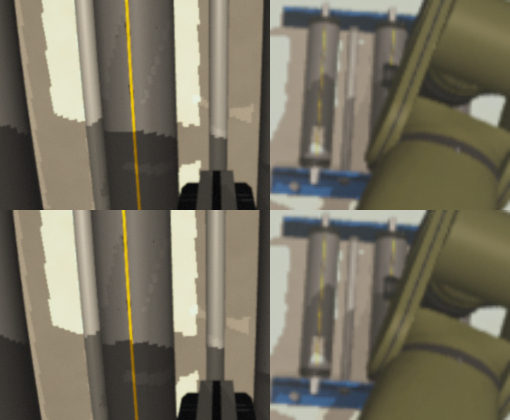

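Request:
move_arm([
  [0, 0, 0, 0, -0.2, 0, 0],
  [0, 0, 0, 0, -0.13, 0, 0],
  [0, 0, 0, 0, 0, 0.18, 0],
  [0, 0, 0, 0, 0, 0.06, 0],
  [0, 0, 0, 0, 0, 0, 0],
])

```text
clock: 5.85
position: [0.5798, -0.1572, 0.0944]
tool_rot: [-3.139, 0.117, 0.003]
ft_force: [0.7, 0.1, 0.6]
gripper_width: 0.0004
finger_force: 0.0
```

Request:
move_arm([
  [0, 0, 0, 0, 0, 0.02, 0],
  [0, 0, 0, 0, 0, 0.02, 0],
  [0, 0, 0, 0, 0, 0, 0],
])

```text
clock: 6.1
position: [0.5803, -0.1587, 0.0934]
tool_rot: [3.137, -0.118, -0.001]
ft_force: [-5.2, -1.5, 9.5]
gripper_width: -0.0
finger_force: 4.7
```

Request:
move_arm([
  [0, 0, 0, 0, -0.08, 0.005, 0],
  [0, 0, 0, 0, -0.08, 0, 0],
])

```text
clock: 6.27
position: [0.5817, -0.1427, 0.0936]
tool_rot: [3.138, -0.12, 0.0]
ft_force: [-5.1, 1.7, 10.2]
gripper_width: -0.0001
finger_force: 4.9
```

Request:
move_arm([
  [0, 0, 0, 0, -0.1, 0, 0],
  [0, 0, 0, 0, -0.12, -0.1, 0],
  [0, 0, 0, 0, -0.1, -0.2, 0],
])

```text
clock: 6.52
position: [0.5815, -0.1082, 0.118]
tool_rot: [-3.137, 0.119, 0.01]
ft_force: [-0.6, -0.1, -0.1]
gripper_width: 0.0
finger_force: 0.0
```

Run:
```python
from h import *
a=[];
for i in range(6):
    c=shot("wrist"); h=cv2.cvtColor(c["image"],cv2.COLOR_RGB2HSV); y=cv2.inRange(h,(20,120,60),(35,255,255))
    r,cc=np.nonzero(y[90:140]); P=plane(c,np.c_[cc,r+90],.094) if len(r) else np.zeros((0,3))
    print(state()["clock"].round(2),np.histogram(P[:,1]+(P[:,0]-.58)*.076,bins=np.arange(-.26,-.04,.01))[0])
cv2.imwrite("pics/w2.png",c["image"][:,:,::-1])
```

```text
Traceback (most recent call last):
AttributeError: 'float' object has no attribute 'round'
```

Run:
```python
from h import *
for i in range(6):
    c=shot("wrist"); h=cv2.cvtColor(c["image"],cv2.COLOR_RGB2HSV); y=cv2.inRange(h,(20,120,60),(35,255,255))
    r,cc=np.nonzero(y[90:140]); P=plane(c,np.c_[cc,r+90],.094) if len(r) else np.zeros((0,3))
    print(state()["clock"],np.histogram(P[:,1]+(P[:,0]-.58)*.076,bins=np.arange(-.26,-.04,.01))[0])
cv2.imwrite("pics/w2.png",c["image"][:,:,::-1])
```

```text
6.6167 [  0   0   0   0   0   0   0   0   0   0   0   0   0   0   0   0   0   0
 134  68   0]
6.6667 [  0   0   0   0   0   0   0   0   0   0   0   0   0   0   0   0   0   0
 131  74   0]
6.7167 [  0   0   0   0   0   0   0   0   0   0   0   0   0   0   0   0   0   0
 132  74   0]
6.7667 [  0  42  67   0   0   0   0   0   0   0   0   0   0   0   0   0   0   0
 132  72   0]
6.8167 [  0   1 126   0   0   0   0   0   0   0   0   0   0   0   0   0   0   0
 133  73   0]
6.8667 [  0   0 171   0   0   0   0   0   0   0   0   0   0   0   0   0   0   0
 135  73   0]
```

View pics/w2.png

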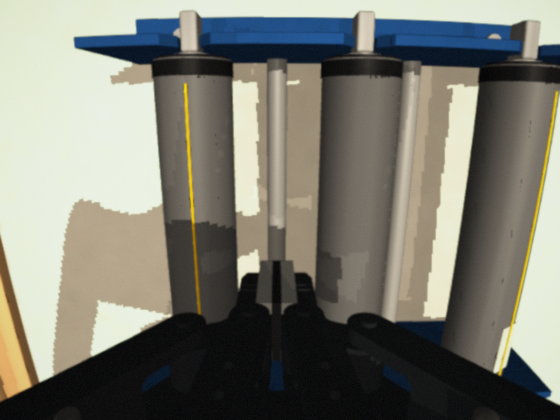

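Request:
move_arm([
  [0, 0, 0, 0, -0.2, 0, 0],
  [0, 0, 0, 0, -0.14, 0, 0],
  [0, 0, 0, 0, 0, 0.18, 0],
  [0, 0, 0, 0, 0, 0.06, 0],
  [0, 0, 0, 0, 0, 0, 0],
])

```text
clock: 7.28
position: [0.5853, -0.0753, 0.0948]
tool_rot: [-3.139, 0.118, 0.005]
ft_force: [-0.1, -0.1, -0.1]
gripper_width: 0.0001
finger_force: 0.0
```

Run:
```python
from h import *
for i in range(14):
    c=shot("wrist"); h=cv2.cvtColor(c["image"],cv2.COLOR_RGB2HSV); y=cv2.inRange(h,(20,120,60),(35,255,255))
    r,cc=np.nonzero(y[20:160]); P=plane(c,np.c_[cc,r+20],.094) if len(r) else np.zeros((0,3))
    print(state()["clock"],np.histogram(P[:,1]+(P[:,0]-.58)*.076,bins=np.arange(-.26,-.04,.01))[0])
```

```text
7.3333 [  0   0   0   0   0   0   0   0   0   0   0 206 165   0   0   0   0   0
 223 151   0]
7.3833 [  0   0   0   0   0   0   0   0   0   0   0   0 380   0   0   0   0   0
 244 127   0]
7.4333 [  0   0   0   0   0   0   0   0   0   0   0   0 344  40   0   0   0   0
 281 118   0]
7.4833 [  0   0   0   0   0   0   0   0   0   0   0   0   0 374   0   0   0   0
 249  99   0]
7.5333 [  0   0   0   0   0   0   0   0   0   0   0   0   0 324   0   0   0   0
 237  96   0]
7.5833 [  0   0   0   0   0   0  23   0   0   0   0   0   0 179   0   0   0   0
 237  97   0]
7.6333 [  0   0   0   0   0   0  38   0   0   0   0   0   0  16   0   0   0   0
 242  89   0]
7.6833 [  0   0   0   0   0   0  42   0   0   0   0   0   0   0   0   0   0   0
 247  91   0]
7.7333 [  0   0   0   0   0   0  25   0   0   0   0   0   0   0   0   0   0   0
 248 102   0]
7.7833 [  0   0   0   0   0   0   0   0   0   0   0   0   0   0   0   0   0   0
 250 115   0]
7.8333 [  0   0   0   0   0   0   0   0   0   0   0   0   0   0   0   0   0   0
 268 115   0]
7.8833 [  0   0   0   0   0   0   0   0   0   0   0   0   0   0   0   0   0   0
 249 142   0]
7.9333 [  0   0   0   0   0   0   0   0   0   0   0   0   0   0   0   0   0   0
 244 147   0]
7.9833 [  0   0   0   0   0   0   0   0   0   0   0   0   0   0   0   0   0   0
 252 138   0]
```

Request:
move_arm([
  [0, 0, 0, 0, 0, 0.02, 0],
  [0, 0, 0, 0, 0, 0.02, 0],
  [0, 0, 0, 0, 0, 0, 0],
])

```text
clock: 8.23
position: [0.5867, -0.0759, 0.0939]
tool_rot: [3.139, -0.118, 0.0]
ft_force: [-2.6, 0.3, 4.9]
gripper_width: -0.0003
finger_force: 2.4
```

Request:
move_arm([
  [0, 0, 0, 0, 0, 0.015, 0],
  [0, 0, 0, 0, 0, 0.01, 0],
  [0, 0, 0, 0, 0, 0, 0],
])

```text
clock: 8.48
position: [0.5869, -0.0761, 0.0935]
tool_rot: [3.139, -0.118, 0.0]
ft_force: [-7.6, 0.8, 15.0]
gripper_width: -0.0003
finger_force: 7.6
```

Request:
move_arm([
  [0, 0, 0, 0, -0.04, 0, 0],
  [0, 0, 0, 0, -0.04, 0, 0],
])

```text
clock: 8.65
position: [0.5875, -0.0698, 0.0937]
tool_rot: [3.135, -0.117, 0.001]
ft_force: [-7.3, -6.4, 14.4]
gripper_width: -0.0
finger_force: 7.2
```

Request:
move_arm([
  [0, 0, 0, 0, -0.04, 0, 0],
  [0, 0, 0, 0, -0.04, 0, 0],
  [0, 0, 0, 0, -0.04, 0, 0],
])

```text
clock: 8.9
position: [0.5891, -0.0573, 0.093]
tool_rot: [3.136, -0.118, 0.005]
ft_force: [0.2, -1.1, 2.1]
gripper_width: 0.0001
finger_force: 0.8
```

Run:
```python
from h import *
for i in range(1):
    c=shot("wrist"); h=cv2.cvtColor(c["image"],cv2.COLOR_RGB2HSV); y=cv2.inRange(h,(20,120,60),(35,255,255))
    r,cc=np.nonzero(y[20:160]); P=plane(c,np.c_[cc,r+20],.094)
    v=P[:,1]+(P[:,0]-.58)*.076; v=v[v>-.1]; print(len(v),np.median(v) if len(v) else 0)
```

```text
378 -0.05656785716361306
```

Request:
move_arm([
  [0, 0, 0, 0, 0, -0.1, 0],
  [0, 0, 0, 0, 0.19, 0, 0],
  [0, 0, 0, 0, 0, 0.06, 0],
  [0, 0, 0, 0, 0, 0.03, 0],
  [0, 0, 0, 0, 0, 0.008, 0],
])

```text
clock: 9.37
position: [0.5873, -0.0752, 0.0935]
tool_rot: [3.139, -0.119, 0.001]
ft_force: [-7.2, -0.5, 19.7]
gripper_width: 0.0002
finger_force: 9.3
```

Request:
move_arm([
  [0, 0, 0, 0, 0, 0, 0],
  [0, 0, 0, 0, -0.04, 0, 0],
  [0, 0, 0, 0, -0.04, 0, 0],
])

```text
clock: 9.62
position: [0.588, -0.0685, 0.0937]
tool_rot: [3.135, -0.117, 0.002]
ft_force: [-5.4, -6.4, 15.1]
gripper_width: 0.0
finger_force: 7.4
```

Request:
move_arm([
  [0, 0, 0, 0, -0.04, 0, 0],
  [0, 0, 0, 0, -0.04, 0, 0],
  [0, 0, 0, 0, 0, 0, 0],
])

```text
clock: 9.87
position: [0.5887, -0.0595, 0.0931]
tool_rot: [3.137, -0.117, 0.003]
ft_force: [-3.4, -3.0, 13.2]
gripper_width: -0.0001
finger_force: 6.0
```

Run:
```python
from h import *
for i in range(16):
    c=shot("wrist"); h=cv2.cvtColor(c["image"],cv2.COLOR_RGB2HSV); y=cv2.inRange(h,(20,120,60),(35,255,255))
    r,cc=np.nonzero(y[20:160]); P=plane(c,np.c_[cc,r+20],.094)
    v=P[:,1]+(P[:,0]-.58)*.076; print(state()["clock"],[ (len(v[m]),np.median(v[m]).round(4)) for m in ((v>-.11),(v<-.11)) if m.any()])
```

```text
9.9167 [(299, np.float64(-0.0514))]
9.9667 [(298, np.float64(-0.0514))]
10.0167 [(298, np.float64(-0.0515))]
10.0667 [(296, np.float64(-0.0515))]
10.1167 [(299, np.float64(-0.0515))]
10.1667 [(297, np.float64(-0.0515))]
10.2167 [(296, np.float64(-0.0515))]
10.2667 [(296, np.float64(-0.0515))]
10.3167 [(297, np.float64(-0.0515))]
10.3667 [(293, np.float64(-0.0515))]
10.4167 [(294, np.float64(-0.0515))]
10.4667 [(297, np.float64(-0.0515)), (171, np.float64(-0.1604))]
10.5167 [(299, np.float64(-0.0515)), (243, np.float64(-0.1603))]
10.5667 [(295, np.float64(-0.0515)), (252, np.float64(-0.1601))]
10.6167 [(299, np.float64(-0.0515)), (269, np.float64(-0.1597))]
10.6667 [(297, np.float64(-0.0515)), (282, np.float64(-0.1591))]
```

Request:
move_arm([
  [0, 0, 0, 0, 0, -0.3, 0],
  [0, 0, 0, 0, 0.12, -0.3, 0.7],
  [0, 0, 0, 0, 0, -0.1, 0.7],
  [0, 0, 0, 0, 0, 0, 0.7],
  [0, 0, 0, 0, 0, 0, 0.7],
])

```text
clock: 11.08
position: [0.5865, -0.0703, 0.1599]
tool_rot: [-3.139, 0.118, 0.001]
ft_force: [0.0, 1.2, -0.3]
gripper_width: 0.0484
finger_force: 0.0
```

Run:
```python
from h import *
s=state();print(s["clock"],s["position"].round(4),R.from_rotvec(s["tool_rot"]).as_matrix().round(3).tolist(),s["gripper_width"])
for i in range(8):
    c=shot("wrist"); h=cv2.cvtColor(c["image"],cv2.COLOR_RGB2HSV); y=cv2.inRange(h,(20,120,60),(35,255,255))
    r,cc=np.nonzero(y[20:200]); P=plane(c,np.c_[cc,r+20],.094)
    v=P[:,1]+(P[:,0]-.58)*.076; print([ (len(v[m]),np.median(v[m]).round(4)) for m in ((v>-.11),(v<-.11)&(v>-.19),v<-.19) if m.any()])
cv2.imwrite("pics/w3.png",c["image"][:,:,::-1])
```

```text
11.0833 [ 0.5865 -0.0703  0.1599] [[0.997, -0.075, -0.0], [-0.075, -0.997, 0.001], [-0.0, -0.0, -1.0]] 0.04838947240689028
[(364, np.float64(-0.0529)), (381, np.float64(-0.1456)), (387, np.float64(-0.2174))]
[(374, np.float64(-0.0529)), (396, np.float64(-0.144)), (397, np.float64(-0.2172))]
[(381, np.float64(-0.0529)), (413, np.float64(-0.1423)), (401, np.float64(-0.2169))]
[(380, np.float64(-0.0529)), (428, np.float64(-0.1407)), (394, np.float64(-0.2167))]
[(374, np.float64(-0.0529)), (435, np.float64(-0.1392)), (400, np.float64(-0.2165))]
[(371, np.float64(-0.0529)), (434, np.float64(-0.1377)), (405, np.float64(-0.2163))]
[(373, np.float64(-0.0529)), (443, np.float64(-0.1363)), (400, np.float64(-0.2162))]
[(376, np.float64(-0.0529)), (449, np.float64(-0.135)), (397, np.float64(-0.2161))]
```

View pics/w3.png

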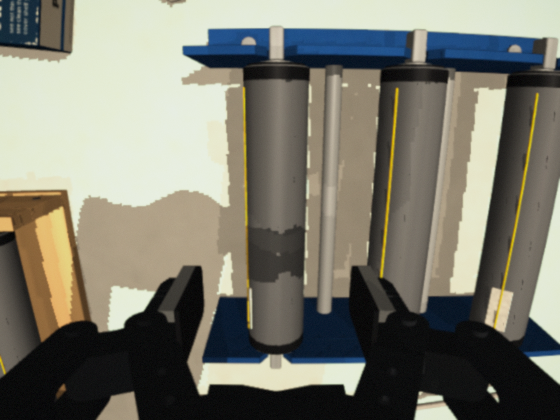

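Request:
move_arm([
  [0, 0, 0, 0, 0.35, 0, 0],
  [0, 0, 0, 0, 0.35, 0, 0],
  [0, 0, 0, 0, 0.35, 0, 0],
  [0, 0, 0, 0, 0.35, 0, 0],
  [0, 0, 0, 0, 0.25, 0.2, 0],
])

```text
clock: 11.9
position: [0.5767, -0.2392, 0.145]
tool_rot: [3.135, -0.12, 0.012]
ft_force: [1.8, -0.1, 1.1]
gripper_width: 0.0005
finger_force: 0.0
```

Request:
move_arm([
  [0, 0, 0, 0, 0, 0.25, 0],
  [0, 0, 0, 0, 0, 0.15, 0],
  [0, 0, 0, 0, 0, 0.05, 0],
  [0, 0, 0, 0, 0, 0.015, 0],
  [0, 0, 0, 0, 0, 0.01, 0],
])

```text
clock: 12.32
position: [0.5738, -0.2355, 0.0938]
tool_rot: [3.139, -0.118, -0.004]
ft_force: [-6.1, -0.2, 6.8]
gripper_width: 0.0004
finger_force: 3.8
```

Request:
move_arm([
  [0, 0, 0, 0, -0.08, 0, 0],
  [0, 0, 0, 0, -0.16, 0, 0],
  [0, 0, 0, 0, -0.16, -0.2, 0],
  [0, 0, 0, 0, -0.1, -0.35, 0],
  [0, 0, 0, 0, 0.1, -0.3, 0],
])

```text
clock: 12.73
position: [0.5771, -0.1908, 0.1781]
tool_rot: [-3.137, 0.111, 0.003]
ft_force: [1.3, -0.9, 0.5]
gripper_width: 0.0003
finger_force: 0.0
```

Run:
```python
from h import *
s=state();print(s["clock"],s["position"].round(4))
for i in range(16):
    c=shot("wrist"); h=cv2.cvtColor(c["image"],cv2.COLOR_RGB2HSV); y=cv2.inRange(h,(20,120,60),(35,255,255))
    r,cc=np.nonzero(y[20:200]); P=plane(c,np.c_[cc,r+20],.094)
    v=P[:,1]+(P[:,0]-.58)*.076; print([ (len(v[m]),np.median(v[m]).round(4)) for m in ((v>-.11),(v<-.11)&(v>-.19),v<-.19) if m.any()])
```

```text
12.7333 [ 0.5771 -0.1908  0.1781]Traceback (most recent call last):
  File "<stdin>", line 5, in <module>
  File "h.py", line 17, in plane
    u=cv2.undistortPoints(px,K(c),np.array(c["dist_coeffs"],float)).reshape(-1,2)
      ~~~~~~~~~~~~~~~~~~~^^^^^^^^^^^^^^^^^^^^^^^^^^^^^^^^^^^^^^^^^^
cv2.error: OpenCV(4.12.0) /io/opencv/modules/calib3d/src/undistort.dispatch.cpp:347: error: (-215:Assertion failed) CV_IS_MAT(_src) && CV_IS_MAT(_dst) && (_src->rows == 1 || _src->cols == 1) && (_dst->rows == 1 || _dst->cols == 1) && _src->cols + _src->rows - 1 == _dst->rows + _dst->cols - 1 && (CV_MAT_TYPE(_src->type) == CV_32FC2 || CV_MAT_TYPE(_src->type) == CV_64FC2) && (CV_MAT_TYPE(_dst->type) == CV_32FC2 || CV_MAT_TYPE(_dst->type) == CV_64FC2) in function 'cvUndistortPointsInternal'
```

Request:
move_arm([
  [0, 0, 0, 0, -0.3, 0, 0],
  [0, 0, 0, 0, -0.3, 0, 0.75],
  [0, 0, 0, 0, -0.3, 0, 0.75],
  [0, 0, 0, 0, -0.3, 0, 0.75],
  [0, 0, 0, 0, -0.05, 0, 0.75],
])

```text
clock: 13.2
position: [0.5867, -0.0658, 0.178]
tool_rot: [-3.138, 0.111, -0.001]
ft_force: [0.6, 0.5, 0.4]
gripper_width: 0.0479
finger_force: 0.0
```

Request:
move_arm([
  [0, 0, 0, 0, 0, 0.15, 0.75],
  [0, 0, 0, 0, 0, 0.1, 0.75],
  [0, 0, 0, 0, 0, 0, 0.75],
])

```text
clock: 13.45
position: [0.5849, -0.0698, 0.1499]
tool_rot: [-3.139, 0.117, 0.008]
ft_force: [-1.4, 0.1, -0.1]
gripper_width: 0.0642
finger_force: 0.0
```

Run:
```python
from h import *
s=state();print(s["clock"],s["position"].round(4),R.from_rotvec(s["tool_rot"]).as_matrix().round(3).tolist(),s["gripper_width"])
for i in range(9):
    c=shot("wrist"); h=cv2.cvtColor(c["image"],cv2.COLOR_RGB2HSV); y=cv2.inRange(h,(20,120,60),(35,255,255))
    r,cc=np.nonzero(y[20:200]); P=plane(c,np.c_[cc,r+20],.094)
    v=P[:,1]+(P[:,0]-.58)*.076; print([ (len(v[m]),np.median(v[m]).round(4)) for m in ((v>-.11),(v<-.11)&(v>-.19),v<-.19) if m.any()])
g=cv2.cvtColor(c["image"],cv2.COLOR_RGB2GRAY).astype(int)
# tube silhouette edges of roller L at several rows, z=axis .075; spindle end
for row in (90,120,150,180):
    print(row,g[row,225:325:4].tolist())
print(g[30,225:325:4].tolist())
# where the tool axis (grasp line) projects
T=s["position"]; d=np.array([.9972,-.0748,0])
for k in(.04,.06,.08,.1):print(k,proj(c,[np.r_[T[:2],.075]+d*k]).round(1))
```

```text
13.45 [ 0.5849 -0.0698  0.1499] [[0.997, -0.074, -0.005], [-0.074, -0.997, 0.001], [-0.005, -0.001, -1.0]] 0.06417004796840528
[(392, np.float64(-0.0529))]
[(392, np.float64(-0.053))]
[(370, np.float64(-0.053)), (106, np.float64(-0.2329))]
[(371, np.float64(-0.053)), (355, np.float64(-0.2246))]
[(376, np.float64(-0.053)), (403, np.float64(-0.2151))]
[(377, np.float64(-0.053)), (450, np.float64(-0.2066))]
[(372, np.float64(-0.053)), (450, np.float64(-0.2003))]
[(373, np.float64(-0.053)), (194, np.float64(-0.1973))]
[(373, np.float64(-0.053))]
90 [205, 145, 143, 142, 162, 53, 69, 78, 86, 91, 98, 109, 117, 127, 124, 113, 107, 98, 93, 86, 71, 200, 134, 134, 136]
120 [206, 139, 141, 139, 150, 53, 67, 79, 86, 93, 98, 109, 119, 124, 121, 112, 105, 99, 92, 86, 70, 180, 134, 134, 134]
150 [213, 137, 137, 138, 148, 56, 68, 79, 85, 91, 100, 109, 118, 126, 118, 110, 103, 99, 93, 82, 74, 151, 137, 138, 132]
180 [227, 138, 138, 137, 144, 80, 69, 80, 87, 93, 99, 109, 120, 121, 116, 109, 105, 92, 92, 84, 98, 160, 160, 156, 114]
[95, 94, 88, 85, 83, 80, 78, 75, 74, 75, 75, 172, 196, 198, 163, 79, 81, 83, 85, 85, 88, 88, 92, 93, 98]
0.04 [[273.4 161.3]]
0.06 [[273.3 127. ]]
0.08 [[273.2  91.4]]
0.1 [[273.1  54.4]]
```

Request:
move_arm([
  [0, 0, 0, 0, 0, 0.3, 0.75],
  [0, 0, 0, 0, 0, 0.3, 0.75],
  [0, 0, 0, 0, 0, 0.25, 0.75],
  [0, 0, 0, 0, 0, 0.1, 0.7],
  [0, 0, 0, 0, 0, 0, 0.6],
])

```text
clock: 14.32
position: [0.5844, -0.0704, 0.0548]
tool_rot: [-3.138, 0.118, 0.01]
ft_force: [-0.6, -0.0, 0.2]
gripper_width: 0.0515
finger_force: 0.0
```

Request:
move_arm([
  [0, 0, 0, 0, 0, 0, 0.55],
  [0, 0, 0, 0, 0, 0, 0.51],
  [0, 0, 0, 0, 0, 0, 0.49],
])

```text
clock: 14.57
position: [0.5885, -0.0711, 0.0605]
tool_rot: [3.139, -0.118, 0.006]
ft_force: [-0.5, -0.6, 1.0]
gripper_width: 0.0419
finger_force: 0.0
```

Request:
move_arm([
  [0, 0, 0, 0, 0, 0, 0.475],
  [0, 0, 0, 0, 0, 0, 0.465],
])

```text
clock: 14.73
position: [0.5876, -0.0709, 0.0595]
tool_rot: [3.139, -0.118, 0.004]
ft_force: [-1.7, -1.2, -0.2]
gripper_width: 0.0399
finger_force: 0.0
```

Request:
move_arm([
  [0, 0, 0, 0, 0, 0, 0.455],
  [0, 0, 0, 0, 0, 0, 0.455],
])

```text
clock: 14.9
position: [0.5873, -0.0706, 0.0587]
tool_rot: [-3.139, 0.118, -0.002]
ft_force: [0.9, 1.5, 0.9]
gripper_width: 0.0385
finger_force: 0.6
```

Request:
move_arm([
  [0, 0, 0, 0, 0, 0.04, 0.455],
  [0, 0, 0, 0, 0, 0, 0.44],
  [0, 0, 0, 0, 0, 0, 0.43],
])

```text
clock: 15.15
position: [0.5874, -0.0702, 0.0543]
tool_rot: [-3.138, 0.118, -0.002]
ft_force: [1.9, 4.8, 2.1]
gripper_width: 0.0373
finger_force: 25.7
```

Request:
move_arm([
  [0, 0, 0, 0, 0, 0, 0.4],
  [0, 0, 0, 0, 0, 0, 0.3],
  [0, 0, 0, 0, 0, 0, 0.1],
  [0, 0, 0, 0, 0, 0, 0.1],
])

```text
clock: 15.48
position: [0.5874, -0.0702, 0.0545]
tool_rot: [-3.138, 0.118, -0.002]
ft_force: [1.3, 4.8, 2.5]
gripper_width: 0.0366
finger_force: 59.5
```

Request:
move_arm([
  [0, 0, 0, 0, 0, -0.05, 0.1],
  [0, 0, 0, 0, 0, -0.1, 0.1],
  [0, 0, 0, 0, 0, -0.2, 0.1],
  [0, 0, 0, 0, 0, -0.3, 0.1],
  [0, 0, 0, 0, 0, -0.3, 0.1],
])

```text
clock: 15.9
position: [0.5846, -0.0713, 0.1481]
tool_rot: [3.138, -0.118, -0.009]
ft_force: [1.6, 0.5, -4.0]
gripper_width: 0.037
finger_force: 60.6
```

Request:
move_arm([
  [0, 0, 0, 0, 0, -0.3, 0.1],
  [0, 0, 0, 0, 0, -0.25, 0.1],
  [0, 0, 0, -0.05, -0.2, 0, 0.1],
  [0, 0, 0, -0.09, -0.33, 0, 0.1],
  [0, 0, 0, -0.09, -0.33, 0, 0.1],
])

```text
clock: 16.32
position: [0.5696, 0.0159, 0.2045]
tool_rot: [3.137, -0.122, -0.001]
ft_force: [0.6, 0.3, -3.5]
gripper_width: 0.0366
finger_force: 61.0
```

Run:
```python
from h import *
s=state();print(s["clock"],s["position"].round(4),s["ft_force"],s["gripper_width"])
c=shot("wrist","w4.png"); shot("top","t4.png")
a=cv2.imread("pics/w4.png");b=cv2.imread("pics/t4.png")
cv2.imwrite("pics/c4.png",np.hstack([cv2.resize(a,(400,300)),cv2.resize(b,(400,300))]))
```

```text
16.3167 [0.5696 0.0159 0.2045] [ 0.61258552  0.33586989 -3.53533887] 0.03664341461561223
```

View pics/c4.png

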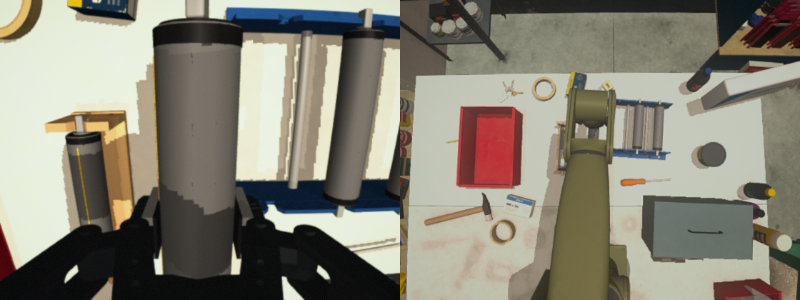

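Request:
move_arm([
  [0, 0, 0, -0.083, -0.338, 0, 0.1],
  [0, 0, 0, -0.083, -0.338, 0, 0.1],
  [0, 0, 0, -0.083, -0.338, 0, 0.1],
  [0, 0, 0, -0.083, -0.338, 0, 0.1],
  [0, 0, 0, -0.083, -0.338, 0, 0.1],
])

```text
clock: 16.83
position: [0.5409, 0.1883, 0.2036]
tool_rot: [3.137, -0.119, -0.001]
ft_force: [0.2, -0.3, -3.8]
gripper_width: 0.0364
finger_force: 61.5
```

Request:
move_arm([
  [0, 0, 0, -0.083, -0.338, 0, 0.1],
  [0, 0, 0, -0.083, -0.338, 0, 0.1],
  [0, 0, 0, -0.083, -0.338, 0, 0.1],
  [0, 0, 0, -0.083, -0.338, 0, 0.1],
  [0, 0, 0, -0.083, -0.338, 0, 0.1],
])

```text
clock: 17.25
position: [0.5126, 0.3601, 0.2034]
tool_rot: [3.136, -0.118, -0.0]
ft_force: [0.6, -0.6, -3.9]
gripper_width: 0.0367
finger_force: 61.5
```

Request:
move_arm([
  [0, 0, 0, -0.083, -0.338, 0, 0.1],
  [0, 0, 0, -0.083, -0.338, 0, 0.1],
  [0, 0, 0, 0, 0, 0, 0.1],
])

```text
clock: 17.5
position: [0.5001, 0.4325, 0.2033]
tool_rot: [-3.139, 0.111, 0.001]
ft_force: [-0.5, -1.2, -3.3]
gripper_width: 0.0364
finger_force: 61.8
```

Run:
```python
from h import *
s=state();print(s["clock"],s["position"].round(4),s["ft_force"],s["gripper_width"])
c=shot("wrist","w5.png")
```

```text
17.5 [0.5001 0.4325 0.2033] [-0.46334752 -1.18915681 -3.26503066] 0.036429211941590926
```

View pics/w5.png

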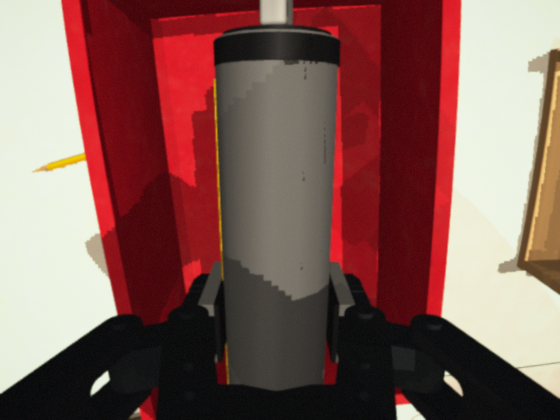

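Request:
move_arm([
  [0, 0, 0, 0, 0, 0.33, 0.1],
  [0, 0, 0, 0, 0, 0.33, 0.1],
  [0, 0, 0, 0, 0, 0.33, 0.1],
  [0, 0, 0, 0, 0, 0.33, 0.1],
  [0, 0, 0, 0, 0, 0.3, 0.1],
])

```text
clock: 17.97
position: [0.5014, 0.4261, 0.0396]
tool_rot: [3.136, -0.119, -0.002]
ft_force: [0.4, 0.2, -3.6]
gripper_width: 0.0366
finger_force: 61.9
```

Request:
move_arm([
  [0, 0, 0, 0, 0, 0.15, 0.1],
  [0, 0, 0, 0, 0, 0.1, 0.1],
  [0, 0, 0, 0, 0, 0, 0.1],
])

```text
clock: 18.22
position: [0.5006, 0.4268, 0.0146]
tool_rot: [3.136, -0.119, -0.005]
ft_force: [-0.7, -0.1, -3.0]
gripper_width: 0.0366
finger_force: 61.8
```

Request:
move_arm([
  [0, 0, 0, 0, 0, 0.04, 0.1],
  [0, 0, 0, 0, 0, 0, 0.5],
  [0, 0, 0, 0, 0, 0, 0.75],
  [0, 0, 0, 0, 0, 0, 0.75],
  [0, 0, 0, 0, 0, 0, 0.75],
])

```text
clock: 18.63
position: [0.5027, 0.4296, 0.0153]
tool_rot: [-3.137, 0.118, -0.005]
ft_force: [-0.4, -0.7, 0.6]
gripper_width: 0.0639
finger_force: 0.0
```

Request:
move_arm([
  [0, 0, 0, 0, 0, -0.15, 0.75],
  [0, 0, 0, 0, 0, -0.35, 0.75],
  [0, 0, 0, 0, 0, -0.35, 0.75],
  [0, 0, 0, 0, 0, -0.35, 0.75],
  [0, 0, 0, 0, 0, -0.35, 0.75],
])

```text
clock: 19.05
position: [0.5014, 0.4288, 0.1715]
tool_rot: [-3.138, 0.118, -0.002]
ft_force: [0.6, 0.2, -0.2]
gripper_width: 0.0642
finger_force: 0.0
```

Request:
move_arm([
  [0, 0, 0, 0, 0, -0.3, 0.75],
  [0, 0, 0, 0.02, 0.35, 0, 0.75],
  [0, 0, 0, 0.02, 0.35, 0, 0.75],
  [0, 0, 0, 0.02, 0.35, 0, 0.75],
  [0, 0, 0, 0.02, 0.35, 0, 0.75],
])

```text
clock: 19.47
position: [0.4988, 0.2874, 0.2002]
tool_rot: [-3.138, 0.116, -0.004]
ft_force: [0.1, -0.0, -0.4]
gripper_width: 0.0641
finger_force: 0.0
```

Request:
move_arm([
  [0, 0, -0.02, 0.02, 0.35, 0, 0.75],
  [0, 0, 0, 0.02, 0.35, 0, 0.75],
  [0, 0, 0, 0.02, 0.35, 0, 0.75],
  [0, 0, 0, 0.03, 0.34, 0.2, 0.75],
  [0, 0, 0, 0, 0, 0.2, 0.75],
])

```text
clock: 19.88
position: [0.5001, 0.145, 0.1612]
tool_rot: [3.139, -0.109, 0.01]
ft_force: [-0.1, 0.1, -1.2]
gripper_width: 0.0636
finger_force: 0.0
```

Request:
move_arm([
  [0, 0, 0, 0, 0, 0.1, 0.75],
  [0, 0, 0, 0, 0, 0, 0.75],
  [0, 0, 0, 0, 0, 0, 0.75],
])

```text
clock: 20.13
position: [0.4984, 0.1498, 0.1485]
tool_rot: [-3.14, 0.101, 0.0]
ft_force: [-0.3, -0.3, 0.8]
gripper_width: 0.0643
finger_force: 0.0
```

Run:
```python
from h import *
s=state();print(s["clock"],s["position"].round(4),R.from_rotvec(s["tool_rot"]).as_matrix().round(3).tolist(),s["gripper_width"])
c=shot("wrist","w6.png"); shot("top","t6.png")
b=cv2.imread("pics/t6.png");a=cv2.imread("pics/w6.png")
cv2.imwrite("pics/c6.png",np.hstack([cv2.resize(a,(400,300)),cv2.resize(b[130:280,60:260],(400,300))]))
g=cv2.cvtColor(c["image"],cv2.COLOR_RGB2GRAY).astype(int)
for row in (60,90,120,150,180): print(row,g[row,225:330:3].tolist())
d=R.from_rotvec(s["tool_rot"]).as_matrix()[:,0]
for k in(.04,.06,.08,.1):print(k,proj(c,[np.r_[s["position"][:2],.06]+d*k]).round(1))
```

```text
20.1333 [0.4984 0.1498 0.1485] [[0.998, -0.064, -0.0], [-0.064, -0.998, 0.0], [-0.0, -0.0, -1.0]] 0.06426786671822031
60 [60, 56, 54, 54, 53, 50, 50, 51, 49, 48, 48, 50, 62, 66, 72, 87, 82, 137, 135, 135, 127, 65, 64, 54, 51, 47, 45, 47, 46, 49, 48, 49, 48, 48, 47]
90 [173, 160, 111, 106, 79, 86, 86, 81, 28, 39, 43, 49, 57, 57, 63, 66, 70, 75, 104, 89, 83, 85, 82, 77, 70, 67, 64, 58, 50, 102, 146, 148, 150, 147, 142]
120 [181, 156, 98, 141, 95, 80, 83, 86, 41, 38, 44, 51, 56, 60, 62, 66, 70, 72, 104, 95, 85, 84, 80, 75, 70, 65, 61, 57, 48, 115, 147, 147, 149, 148, 144]
150 [175, 174, 152, 129, 90, 81, 84, 85, 56, 36, 43, 51, 56, 59, 64, 68, 70, 71, 107, 96, 86, 81, 77, 72, 66, 66, 62, 57, 45, 137, 146, 148, 150, 143, 159]
180 [182, 182, 174, 118, 100, 80, 82, 83, 71, 36, 42, 49, 58, 58, 63, 67, 71, 73, 106, 89, 83, 82, 74, 70, 66, 63, 60, 55, 56, 139, 145, 146, 146, 149, 178]
0.04 [[275.5 155.1]]
0.06 [[275.5 122. ]]
0.08 [[275.5  87.7]]
0.1 [[275.5  52.2]]
```

View pics/c6.png

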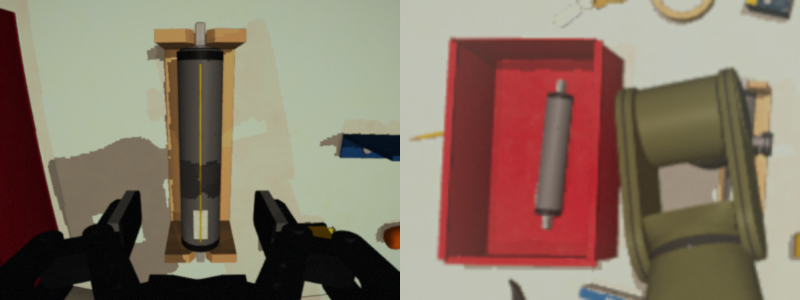

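Request:
move_arm([
  [0, 0, 0, -0.015, 0.02, 0.3, 0.75],
  [0, 0, 0, 0, 0, 0.3, 0.75],
  [0, 0, 0, 0, 0, 0.3, 0.7],
  [0, 0, 0, 0, 0, 0.15, 0.6],
  [0, 0, 0, 0, 0, 0.04, 0.55],
])

```text
clock: 20.65
position: [0.495, 0.1478, 0.0366]
tool_rot: [3.139, -0.1, -0.007]
ft_force: [0.2, 0.2, 0.0]
gripper_width: 0.0472
finger_force: 0.0
```

Request:
move_arm([
  [0, 0, 0, 0, 0, 0, 0.51],
  [0, 0, 0, 0, 0, 0, 0.49],
  [0, 0, 0, 0, 0, 0, 0.475],
  [0, 0, 0, 0, 0, 0, 0.465],
  [0, 0, 0, 0, 0, 0, 0.455],
])

```text
clock: 21.07
position: [0.498, 0.1475, 0.0406]
tool_rot: [-3.139, 0.102, -0.004]
ft_force: [-0.0, -0.0, -0.4]
gripper_width: 0.0392
finger_force: 0.0
```

Request:
move_arm([
  [0, 0, 0, 0, 0, 0, 0.45],
  [0, 0, 0, 0, 0, 0, 0.445],
])

```text
clock: 21.23
position: [0.4973, 0.1473, 0.0396]
tool_rot: [-3.14, 0.102, -0.002]
ft_force: [0.3, 0.8, 0.6]
gripper_width: 0.0385
finger_force: 0.5
```

Request:
move_arm([
  [0, 0, 0, 0, 0, 0, 0.43],
  [0, 0, 0, 0, 0, 0, 0.4],
  [0, 0, 0, 0, 0, 0, 0.3],
  [0, 0, 0, 0, 0, 0, 0.1],
  [0, 0, 0, 0, 0, 0, 0.1],
])

```text
clock: 21.65
position: [0.4973, 0.1474, 0.0399]
tool_rot: [-3.14, 0.102, -0.001]
ft_force: [-0.6, -0.0, 5.5]
gripper_width: 0.0367
finger_force: 59.3
```

Request:
move_arm([
  [0, 0, 0, 0, 0, -0.05, 0.1],
  [0, 0, 0, 0, 0, -0.1, 0.1],
  [0, 0, 0, 0, 0, -0.25, 0.1],
  [0, 0, 0, 0, 0, -0.3, 0.1],
  [0, 0, 0, 0, 0, -0.3, 0.1],
])

```text
clock: 22.07
position: [0.4953, 0.147, 0.1388]
tool_rot: [3.139, -0.103, -0.005]
ft_force: [0.9, 0.0, -3.6]
gripper_width: 0.0366
finger_force: 60.6
```

Run:
```python
from h import *
s=state();print(s["clock"],s["position"].round(4),R.from_rotvec(s["tool_rot"]).as_matrix().round(3).tolist(),s["gripper_width"],s["finger_force"])
M=R.from_rotvec(s["tool_rot"]).as_matrix()
print("to seat in tool axes",(M.T@(np.array([.5874,-.0702,.16])-s["position"])).round(4))
```

```text
22.0667 [0.4953 0.147  0.1388] [[0.998, -0.065, -0.003], [-0.065, -0.998, -0.001], [-0.003, 0.001, -1.0]] 0.03661482830077906 60.555689334869385
to seat in tool axes [ 0.106   0.2107 -0.0213]
```

Request:
move_arm([
  [0, 0, 0.02, 0, 0, -0.2, 0.1],
  [0, 0, 0, 0.17, 0.35, 0, 0.1],
  [0, 0, 0, 0.17, 0.35, 0, 0.1],
  [0, 0, 0, 0.17, 0.35, 0, 0.1],
  [0, 0, 0, 0.17, 0.35, 0, 0.1],
])

```text
clock: 22.48
position: [0.5539, 0.0013, 0.159]
tool_rot: [-3.139, 0.117, 0.001]
ft_force: [1.3, -0.4, -3.9]
gripper_width: 0.0363
finger_force: 60.9
```

Request:
move_arm([
  [0, 0, 0, 0.17, 0.35, 0, 0.1],
  [0, 0, 0, 0.17, 0.35, 0, 0.1],
  [0, 0, 0, 0, 0, 0, 0.1],
  [0, 0, 0, 0, 0, 0, 0.1],
])

```text
clock: 22.82
position: [0.5826, -0.0716, 0.1585]
tool_rot: [-3.139, 0.124, 0.002]
ft_force: [0.8, 0.3, -3.6]
gripper_width: 0.0368
finger_force: 61.3
```

Run:
```python
from h import *
s=state();print(s["clock"],s["position"].round(4),R.from_rotvec(s["tool_rot"]).as_matrix().round(3).tolist())
M=R.from_rotvec(s["tool_rot"]).as_matrix()
print("to seat in tool axes",(M.T@(np.array([.5874,-.0702,.0545])-s["position"])).round(4))
c=shot("wrist","w7.png")
```

```text
22.8167 [ 0.5826 -0.0716  0.1585] [[0.997, -0.079, -0.001], [-0.079, -0.997, 0.001], [-0.002, -0.0, -1.0]]
to seat in tool axes [ 0.0049 -0.0017  0.104 ]
```

View pics/w7.png

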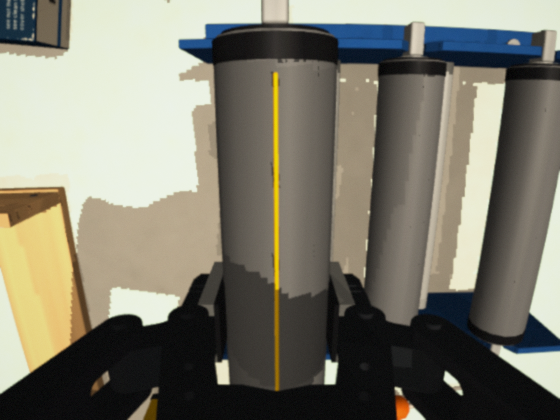

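Request:
move_arm([
  [0, 0, -0.008, 0.04, -0.012, 0.2, 0.1],
  [0, 0, 0, 0, 0, 0.3, 0.1],
  [0, 0, 0, 0, 0, 0.2, 0.1],
  [0, 0, 0, 0, 0, 0, 0.1],
  [0, 0, 0, 0, 0, 0, 0.1],
])

```text
clock: 23.28
position: [0.5852, -0.0673, 0.0876]
tool_rot: [-3.139, 0.109, 0.006]
ft_force: [-0.1, 0.0, -3.4]
gripper_width: 0.0364
finger_force: 61.2
```

Run:
```python
from h import *
import time
for i in range(2):
    shot("top",f"t8.png")
s=state();print(s["clock"],s["position"].round(4),R.from_rotvec(s["tool_rot"]).as_matrix().round(3).tolist())
M=R.from_rotvec(s["tool_rot"]).as_matrix()
print("to seat in tool axes",(M.T@(np.array([.5874,-.0702,.0545])-s["position"])).round(4))
```

```text
23.3833 [ 0.5876 -0.0682  0.0907] [[0.998, -0.07, 0.002], [-0.07, -0.998, -0.0], [0.002, 0.0, -1.0]]
to seat in tool axes [-0.0002  0.002   0.0362]
```

Request:
move_arm([
  [0, 0, 0.008, 0, 0.018, 0, 0.1],
  [0, 0, 0, 0, 0, 0, 0.1],
  [0, 0, 0, 0, 0, 0, 0.1],
  [0, 0, 0, 0, 0, 0, 0.1],
])

```text
clock: 23.72
position: [0.5872, -0.0709, 0.09]
tool_rot: [3.139, -0.118, 0.002]
ft_force: [-0.0, -1.0, -4.2]
gripper_width: 0.036
finger_force: 61.3
```

Run:
```python
from h import *
s=state();print(s["clock"],s["position"].round(4),R.from_rotvec(s["tool_rot"]).as_matrix().round(4).tolist())
M=R.from_rotvec(s["tool_rot"]).as_matrix()
print("to seat in tool axes",(M.T@(np.array([.5874,-.0702,.0545])-s["position"])).round(4))
```

```text
23.7167 [ 0.5872 -0.0709  0.09  ] [[0.9972, -0.0753, 0.0015], [-0.0753, -0.9972, -0.0003], [0.0015, 0.0002, -1.0]]
to seat in tool axes [ 0.0001 -0.0007  0.0355]
```

Request:
move_arm([
  [0, 0, 0, 0, -0.005, 0.1, 0.1],
  [0, 0, 0, 0, 0, 0.1, 0.1],
  [0, 0, 0, 0, 0, 0, 0.1],
  [0, 0, 0, 0, 0, 0, 0.1],
])

```text
clock: 24.05
position: [0.5854, -0.0699, 0.067]
tool_rot: [-3.139, 0.118, 0.006]
ft_force: [1.1, 0.3, -3.4]
gripper_width: 0.0368
finger_force: 61.4
```

Request:
move_arm([
  [0, 0, 0, 0, 0, 0.03, 0.1],
  [0, 0, 0, 0, 0, 0.02, 0.1],
  [0, 0, 0, 0, 0, 0, 0.1],
])

```text
clock: 24.3
position: [0.5866, -0.0702, 0.0636]
tool_rot: [-3.139, 0.118, 0.001]
ft_force: [-0.4, -0.1, -3.4]
gripper_width: 0.0362
finger_force: 61.4
```

Request:
move_arm([
  [0, 0, 0, 0, 0, 0.03, 0.1],
  [0, 0, 0, 0, 0, 0.03, 0.1],
  [0, 0, 0, 0, 0, 0, 0.1],
  [0, 0, 0, 0, 0, 0, 0.1],
])

```text
clock: 24.63
position: [0.5865, -0.0701, 0.0577]
tool_rot: [-3.139, 0.118, 0.001]
ft_force: [1.0, -0.4, -4.7]
gripper_width: 0.0364
finger_force: 61.4
```

Request:
move_arm([
  [0, 0, 0, 0, 0, 0.015, 0.1],
  [0, 0, 0, 0, 0, 0, 0.1],
])

```text
clock: 24.8
position: [0.5867, -0.0702, 0.0564]
tool_rot: [-3.139, 0.118, 0.0]
ft_force: [-0.4, -0.6, -3.3]
gripper_width: 0.0364
finger_force: 61.4
```

Request:
move_arm([
  [0, 0, 0, 0, 0, 0.01, 0.1],
  [0, 0, 0, 0, 0, 0, 0.1],
])

```text
clock: 24.97
position: [0.5867, -0.0702, 0.0554]
tool_rot: [-3.139, 0.118, 0.0]
ft_force: [-0.4, 1.0, -3.7]
gripper_width: 0.0369
finger_force: 61.4
```

Request:
move_arm([
  [0, 0, 0, 0, 0, 0.008, 0.1],
  [0, 0, 0, 0, 0, 0, 0.1],
])

```text
clock: 25.13
position: [0.5869, -0.0702, 0.055]
tool_rot: [3.139, -0.118, 0.0]
ft_force: [0.2, 1.3, -2.2]
gripper_width: 0.0365
finger_force: 61.7
```

Request:
move_arm([
  [0, 0, 0, 0, 0, 0.006, 0.1],
  [0, 0, 0, 0, 0, 0, 0.4],
  [0, 0, 0, 0, 0, 0, 0.5],
  [0, 0, 0, 0, 0, 0, 0.65],
  [0, 0, 0, 0, 0, 0, 0.7],
])

```text
clock: 25.55
position: [0.5873, -0.0703, 0.0545]
tool_rot: [3.139, -0.118, 0.002]
ft_force: [0.0, -0.8, 0.6]
gripper_width: 0.0596
finger_force: 0.0
```

Request:
move_arm([
  [0, 0, 0, 0, 0, 0, 0.7],
  [0, 0, 0, 0, 0, -0.15, 0.7],
  [0, 0, 0, 0, 0, -0.3, 0.7],
  [0, 0, 0, 0, 0, -0.35, 0.7],
  [0, 0, 0, 0, 0, -0.35, 0.7],
])

```text
clock: 25.97
position: [0.5861, -0.0701, 0.1695]
tool_rot: [-3.139, 0.118, 0.003]
ft_force: [1.0, 0.1, -0.9]
gripper_width: 0.0598
finger_force: 0.0
```

Request:
move_arm([
  [0, 0, 0, 0, 0, -0.3, 0.7],
  [0, 0, 0, 0, 0.3, -0.2, 0.7],
  [0, 0, 0, -0.2, 0.3, 0, 0.7],
  [0, 0, 0, -0.2, 0.2, 0, 0.7],
  [0, 0, 0, 0, 0, 0, 0.7],
])

```text
clock: 26.38
position: [0.5388, -0.1497, 0.2199]
tool_rot: [3.137, -0.123, 0.0]
ft_force: [0.3, 0.0, -0.2]
gripper_width: 0.0598
finger_force: 0.0
```

Run:
```python
from h import *
s=state();print(s["clock"],s["position"].round(4),s["ft_force"])
c=shot("wrist","w9.png"); t=shot("top","t9.png")
a=cv2.imread("pics/w9.png");b=cv2.imread("pics/t9.png")
cv2.imwrite("pics/c9.png",np.hstack([cv2.resize(a,(480,360)),cv2.resize(b[120:280,200:340],(315,360))]))
```

```text
26.3833 [ 0.5388 -0.1497  0.2199] [ 0.33534272  0.04632458 -0.16383138]
```

View pics/c9.png

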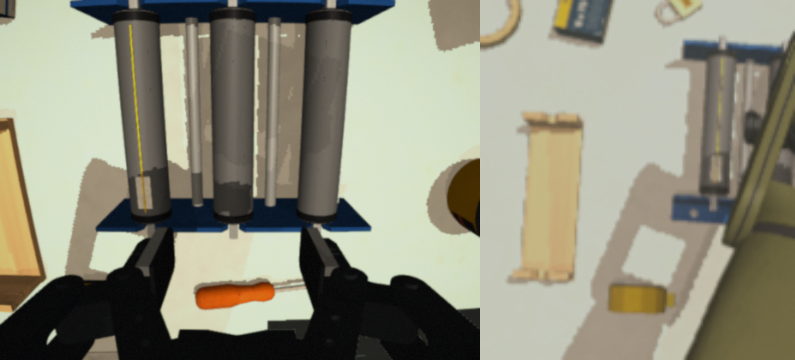

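```bash
python3 -c "
from h import *
print(finish_job())"
```

```text
the job is handed in; nothing more can be done
None
```

The binding roller was the one in the +y slots. It is now in the red bin, and the spare sits in its place. The other two rollers ran on past a full turn and are still home in their slots. I handed the job in at about 26 s; the hand-in gave no verdict.

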